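# Snug the coolant plug and cap it

### The arm

A 7-joint arm with a two-finger parallel gripper is mounted at the origin on the work surface. World frame = base frame: x ahead of the robot, y to its left, z up, the work surface at z = 0. Lengths are in m, angles in rad, forces in N, time in s.
With the tool pointing down it reaches from about 0.4 to 0.85 m from the base axis. Payload 10.4 kg.
Tool frame: the origin (TCP) lies on the centre line of the jaws, within the pads' length; the fingertips stand ahead of it and the grasp point (between the pads) lies 11 mm behind it (bot.tcp_to_tips is the z of the fingertips in the tool frame, in m); z points along the fingers, y is the direction in which the jaws open and shut (so a half turn about z gives the same grasp; the last joint's range is limited). The gripper opens to 85 mm and grips with 20 to 120 N. Pads are 22 mm wide; open, the fingers measure 114 mm over their backs; the gripper's body (76 mm by 85 mm) begins 54 mm behind the grasp point. The pads swing forward as they close: fully open they stand 13 mm farther back than shut.
Start: joints at [1.206, 0.332, -0.065, 1.46, 0.022, 1.35, -0.088], TCP at [0.21, -0.589, 0.239] pointing down, gripper open.
Joint ranges: [-2.6, 2.6], [-0.5, 2.12], [-1.47, 1.34], [0.16, 2.42], [-1.27, 4.41], [0.06, 2.06], [-2.6, 2.6]. Speed limits (rad/s): [2.22, 2.22, 2.79, 2.79, 3.14, 3.14, 3.14].

### API

Orientations are given as a unit quaternion [w, x, y, z].
In Python, from workcell import bot gives the robot as it stands.
- The arm moves only by the tool arm_command, never from a script. Its argument "motion" is a list of rows, each a list of 6 numbers: the shift along the tool's x, y, z as a fraction of full scale, then the turn, a rotation vector about the tool's x, y, z as a fraction of full scale. In form: [[tx, ty, tz, wx, wy, wz], ...]. A call has exactly 8 rows; each row shifts and turns the commanded pose from where the row before left it, along the tool's axes as they then stand; what a row does not reach is not made up. Full scale, the value 1, is 0.02 m for a shift and 4 degrees for a turn. A row lasts 1/10 s, in which the tool goes at most 50 mm and 8.59 degrees, less where a joint would pass 70% of its speed; a pose out of reach is approached as far as the arm can. A call with a number of a shift or a turn outside -1 to 1 is refused whole. A call with a gripper value outside its range is refused whole. "gripper" is the finger opening in mm, from 0 to 85.4, set as the call begins (left out, the last holds). The fingers move at their own pace and stop on an object; "newtons" is the grip in N (left out, the last holds). Time passes only in rows, so rows that do not move let the fingers close, or fill a call up. It gives the time, the measured TCP pose, the force and the opening at its end, in the units of the state.
- bot.read_state(): the state, without advancing time (a new reading comes with each control period).
- bot.snapshot(name): name is "scene" or "top"; returns a dict with "pixels" (420x560x3 uint8, blue, green, red), "fx", "fy", "cx", "cy" (pixels), "distortion" ([k1, k2, p1, p2, k3] as OpenCV has them; the pictures are not rectified), "view" (4x4, takes a point from world to camera coordinates). Camera axes: x right, y down, z forward; pixel columns grow to the right and rows downward; lengths in m; the calibration is good to about 2 mm. A picture is of the moment at which its call begins. There is no depth.
- bot.hand_in(): hands the job in, once; it reports no verdict.
The state is a dict: "time_s": time; "q": joint angles; "dq": joint speeds; "tau": joint torques, N m; "eef_pos": TCP position; "ee_rot": TCP orientation; "ft_force": force on the tool from outside, world axes, zero at the start; "moment": the same for the moment, N m; "grip_width": finger opening in m.
Only numpy, scipy, OpenCV 4.12 (cv2) and the standard library are available. Lean on these libraries where they do the work, as an engineer would, in place of code of your own. Each camera call takes 0.05 s, during which the arm holds its last target.

### The job

The brass wing-head plug on top of the aluminium coolant manifold is only started in its tapered thread: screw it in clockwise (seen from above) until it goes properly snug, but do not over-tighten it or the port cracks. Then set the black dust cap over the plug, fully down on the block, and let go. Leave the card reader, the adapter and the jar where they are.

Things in the scene. Friction and masses are not known exactly. Their poses are not given: they have to be found in the camera images.
- manifold: fixed coolant manifold: aluminium block 110 x 160 x 45 mm (its x, y, z), origin at the centre of its underside on the bench, z up. Two brass hose barbs stick out 34 mm from its +x face, low down. A round boss, 58 mm in diameter and 10 mm high, stands at the middle of its top.
- port (a point): centre of the boss on the level of the block's flat top (45 mm above the bench), on the plug's axis.
- plug: brass tapered plug standing in the manifold's boss, axis vertical; origin on its axis, at boss-top height (about 55 mm above the bench). Its head is a flat upright wing to be gripped: 46 mm long (the plug's own x), 12 mm thick (its y), from 3 to 41 mm above the origin. Turned clockwise seen from above it screws down 0.3 mm per radian and it stays where it is left.
- plug_grip (a point): centre of the plug's wing (half-way up, 22 mm above the plug's origin); x along the wing's length, y across its 12 mm. At first the plug turns loosely (about 0.04 N m). After a further 0.4 to 2.6 rad, different every time, the taper bites and the turning torque climbs by roughly 0.65 N m per radian.
- bore: the tapered bore of the port, hidden inside the block under the boss; nothing to see or touch. The angle at which the plug bites differs every time. The plug is snug from about 0.25 N m of turning torque; 0.33 to 0.42 N m is right; beyond about 0.55 N m the port cracks. Felt while turning; held still it reads up to 0.06 N m less.
- cap_grip (a point): loose black plastic dust cap, 50 to 100 g, standing open side down on the bench: a round cup 70 mm outside, 62 mm inside diameter, 61 mm high, 56 mm deep inside, with an upright bar on top to hold it by, 46 mm long (its x), 14 mm thick (its y), 44 mm high. This point is the bar's centre, 83 mm above the open rim.
- cap_rim (a point): centre of the cap's open rim (its underside), z up along its axis. The cup goes over plug and boss (2 mm of play all round) and its rim comes to rest on the block's top.
- reader_mid (a point): centre of a flat black card reader, 45 x 68 x 16 mm, loose on the bench; leave alone.
- adapter_mid (a point): centre of a grey plug adapter with steel flanges, 66 x 54 x 18 mm, loose on the bench; leave alone.
- jar_mid (a point): centre of a small grey jar with white lid, 44 mm diameter, 45 mm high, loose on the bench; leave alone.
Things that resemble listed ones, but are neither listed nor needed, are in the scene too. Several things look just like the part that bears cap_grip: the one meant starts farthest to the robot's left.

How it is judged:
On the way, in this order (a step that is already met when the one before it is completed fails the run):
1. the plug is screwed in snug in its tapered bore (contact force between plug and bore above 2.2 N), for 0.3 s.
2. the cap sits over the plug, its rim down on the block (horizontal distance between cap_rim and port below 0.005 m and distance between cap_rim and port below 0.0055 m and angle between cap_rim's own z axis and vertical below 0.06 rad), for 0.2 s.
At the end, for the whole second after the job is handed in: the plug is still snug (wedged in its bore with more than 2.2 N, which a turning torque of about 0.25 N m leaves) and the cap sits upright over it, centred within 5 mm with its rim on the block's top (all of step 2 and contact force between plug and bore above 2.2 N); the robot touches nothing.
It fails at once if the plug is over-tightened and the port cracks (pressed with more than 40 N, a turning torque of about 0.55 N m) (contact force between plug and bore above 40 N).
It fails at once if a bystander is disturbed (moved by more than 20 mm) (distance of any of reader_mid, adapter_mid, jar_mid from where it was at the start of the episode above 0.02 m).
It also fails if it takes over 72 s, if anything falls off the work surface, if the arm or the gripper's body presses on something with over 40 N, if the wrist force passes 120 N, or if a joint passes its speed limit or range.

## Working session

There is one attempt and no reset: what is moved stays moved. The work goes in short steps, Python scripts to look and compute and a tool call to move; the robot and the scene stay as the last step left them, time stands still between calls to the robot, and variables do not carry over. Pictures are saved under pics/ and viewed, and the job is handed in when it is done.

Besides the shell and the picture viewer there is one more tool, called after "Call:" as name([rows], argument=value, ...), one row to a line, values as JSON. arm_command: Moves the arm, as the interface text tells. Shift numbers are shares of 0.02 m and turn numbers shares of 4 degrees, none past 1 either way. Its arguments: {"type":"object","properties":{"motion":{"type":"array","items":{"type":"array","items":{"type":"number","minimum":-1,"maximum":1}}},"gripper":{"type":"number"},"newtons":{"type":"number"}},"required":["motion"]}

```bash
mkdir -p pics; ls
python3 - <<'E'
from workcell import bot
import cv2,json,numpy as np
for n in("scene","top"):
    s=bot.snapshot(n); cv2.imwrite(f"pics/{n}0.png",s["pixels"])
    print(n,s["fx"],s["fy"],s["cx"],s["cy"],s["distortion"]);print(np.round(np.array(s["view"]),4).tolist())
st=bot.read_state();print(st,bot.tcp_to_tips)
E
```

```text
pics
scene 539.8648277940863 539.8648277940863 279.56284554008903 211.34493232289796 [-0.14305155  0.          0.          0.          0.        ]
[[0.6631, 0.7485, 0.0121, -0.4366], [0.5852, -0.5081, -0.632, -0.2257], [-0.4668, 0.4261, -0.7749, 1.273], [0.0, 0.0, 0.0, 1.0]]
top 392.71497670061393 392.71497670061393 282.5484629252921 208.69078713071724 [-0.07218335  0.          0.          0.          0.        ]
[[-0.016, -0.9995, 0.0286, 0.0858], [-0.9974, 0.014, -0.0702, 0.5486], [0.0698, -0.0296, -0.9971, 0.7003], [0.0, 0.0, 0.0, 1.0]]
{'time_s': 0.1, 'q': array([ 1.20638234,  0.33281408, -0.0647202 ,  1.46085651,  0.02161361,
        1.34990856, -0.08850925]), 'dq': array([-8.88175291e-04, -8.38163020e-05,  9.56281617e-04, -3.15858877e-03,
       -1.70697316e-04, -7.20262654e-04, -2.01816686e-03]), 'tau': array([ 1.67738974e-03, -6.26748419e+01,  4.94530855e-02, -3.92437077e+01,
        1.62657921e-02,  6.98138014e-03, -1.25354363e-04]), 'eef_pos': array([ 0.20939215, -0.58853122,  0.23859256]), 'ee_rot': array([-6.29419793e-04,  9.85427985e-01,  1.70091947e-01, -1.41763825e-04]), 'ft_force': array([0.65032459, 0.30916062, 0.27764616]), 'moment': array([ 0.01414886,  0.02685218, -0.00490647]), 'grip_width': 0.08569559596222211} 0.008
```

View pics/scene0.png

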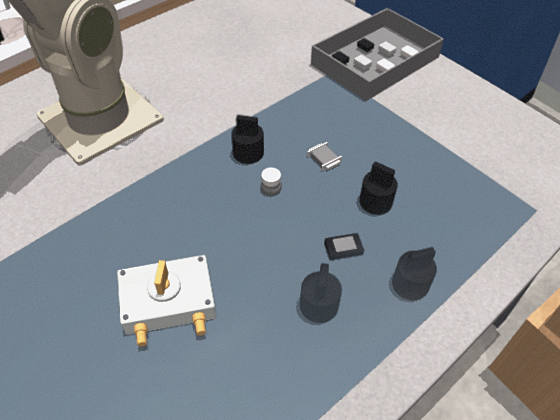

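View pics/top0.png

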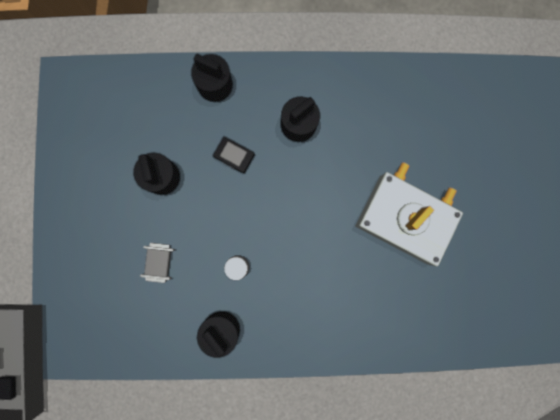

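The candidates for the cap, as seen in the top view, are black caps at (156,173), (212,78), (300,118) and (218,334). Image left is world +y, so the leftmost, at (156,173), should be the one meant. I'll check it in crops.

Run:
```python
import cv2,numpy as np
t=cv2.imread("pics/top0.png");s=cv2.imread("pics/scene0.png")
def crop(im,x,y,w,h,k,n): cv2.imwrite(n,np.clip(cv2.resize(im[y:y+h,x:x+w],None,fx=k,fy=k,interpolation=cv2.INTER_CUBIC).astype(float)*1.6,0,255).astype(np.uint8))
crop(t,110,130,100,75,8,"pics/c_capt.png")
crop(s,340,150,80,75,8,"pics/c_caps.png")
crop(t,350,150,130,95,6,"pics/c_mant.png")
crop(s,100,240,130,98,6,"pics/c_mans.png")
```

```text
(no output)
```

View pics/c_capt.png

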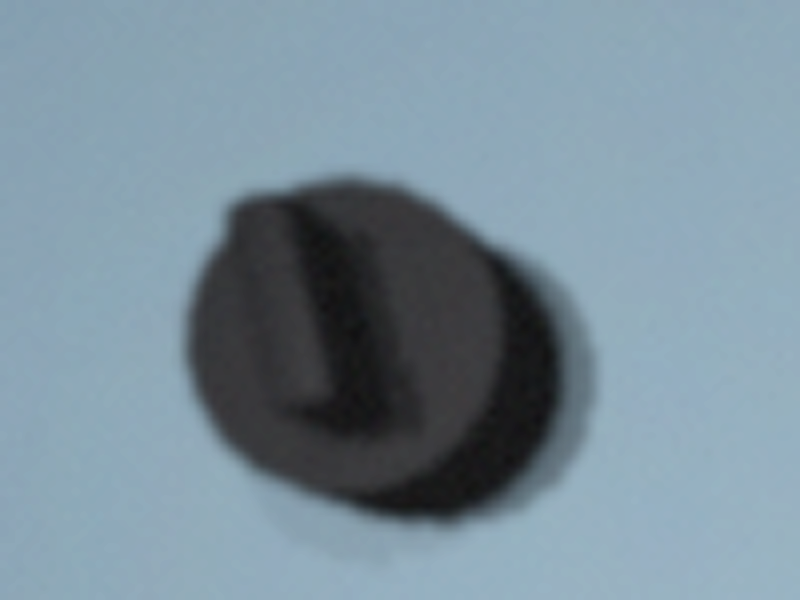

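View pics/c_caps.png

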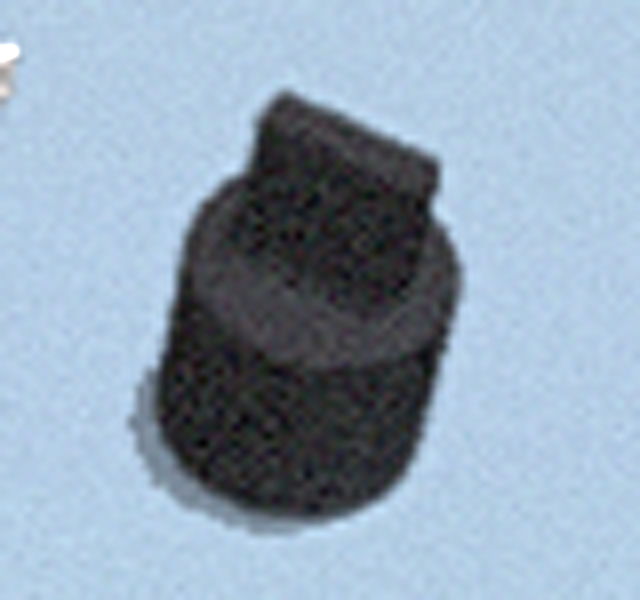

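View pics/c_mant.png

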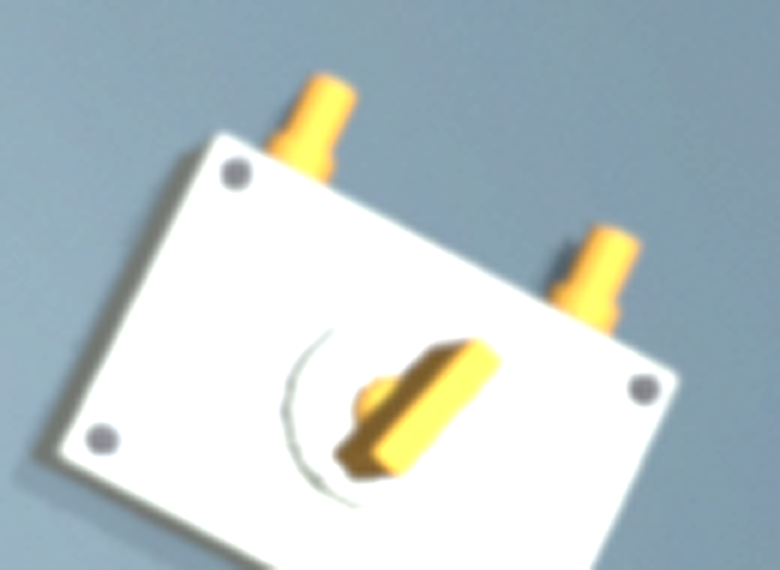

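View pics/c_mans.png

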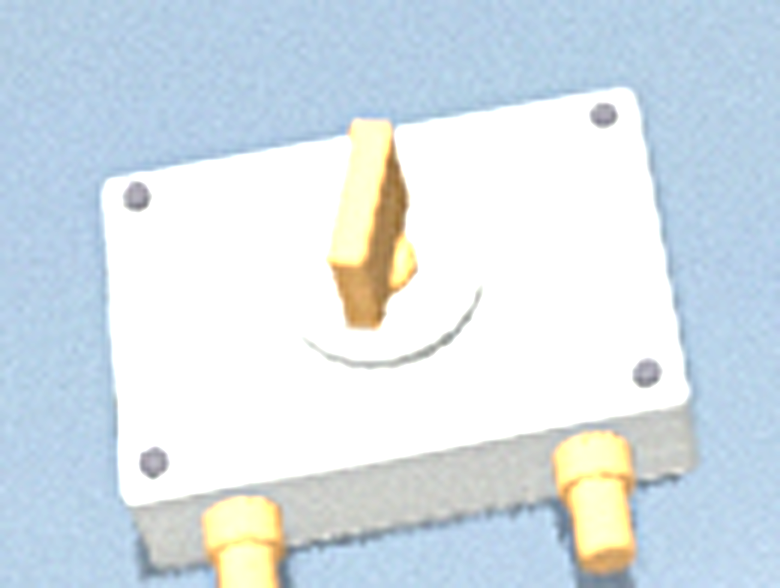

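```bash
cat > h.py <<'E'
import cv2,numpy as np
from scipy.optimize import least_squares
CAM={"scene":(539.8648,279.5628,211.3449,-0.14305155,[[0.6631,0.7485,0.0121,-0.4366],[0.5852,-0.5081,-0.632,-0.2257],[-0.4668,0.4261,-0.7749,1.273]]),
"top":(392.715,282.5485,208.6908,-0.07218335,[[-0.016,-0.9995,0.0286,0.0858],[-0.9974,0.014,-0.0702,0.5486],[0.0698,-0.0296,-0.9971,0.7003]])}
def proj(c,P):
    f,cx,cy,k,V=CAM[c];V=np.array(V)
    return cv2.projectPoints(np.asarray(P,float).reshape(-1,3),cv2.Rodrigues(V[:,:3])[0],V[:,3],np.array([[f,0,cx],[0,f,cy],[0,0,1]]),np.array([k,0,0,0,0]))[0].reshape(-1,2)
def T(p,L):
    c,s=np.cos(p[2]),np.sin(p[2]);L=np.asarray(L,float)
    return np.c_[p[0]+c*L[:,0]-s*L[:,1],p[1]+s*L[:,0]+c*L[:,1],L[:,2]]
def px(pts,o,k): return np.array(pts)/k+np.array(o)-0.5+0.5/k
E
python3 - <<'E'
from h import *
t=cv2.imread("pics/top0.png")
# manifold: +x+y, +x-y, -x+y, -x-y
mt=px([(222,132),(680,376),(62,452)],(350,150),6); ms=px([(690,400),(125,503),(635,90),(106,180)],(100,240),6)
L=np.array([[55,80,45],[55,-80,45],[-55,80,45],[-55,-80,45]])/1000
f=lambda p,ct=1,cs=1:np.r_[ct*(proj("top",T(p,L[:3]))-mt).ravel(),cs*(proj("scene",T(p,L))-ms).ravel()]
for w in((1,1),(1,0),(0,1)):
    r=least_squares(f,[.5,-.25,-.4],args=w);print(w,r.x,np.round(r.fun,1))
# wing top, free height
wt=px([(475,340),(500,362),(400,475),(375,455)],(350,150),6)
ws=px([(352,120),(390,125),(362,265),(330,260)],(100,240),6)
# top image up=+x; corners in top: 0,1 are +x end
W=lambda h:np.array([[23,6,h],[23,-6,h],[-23,-6,h],[-23,6,h]])/1000
# in scene +x end is lower: match order +x end
E
python3 - <<'E'
from h import *
t=cv2.imread("pics/top0.png")
cv2.imwrite("pics/c_m2.png",cv2.resize(t[160:275,350:480],None,fx=5,fy=5,interpolation=cv2.INTER_CUBIC))
E
```

```text
(1, 1) [ 0.52742316 -0.15247741 -0.50017204] [-0.6 -1.1  0.3 -0.2 -1.3 -0.1 -0.3  0.1 -0.8  0.2 -0.4 -0.6 -0.6 -0.2]
(1, 0) [ 0.52660076 -0.15349782 -0.49782595] [-0.1 -0.5  0.9  0.1 -0.7  0.4 -0.   0.  -0.   0.  -0.  -0.  -0.  -0. ]
(0, 1) [ 0.52817631 -0.15189215 -0.50073137] [-0.  -0.   0.  -0.  -0.  -0.   0.2  0.3 -0.3  0.3  0.2 -0.5 -0.1 -0.1]
```

View pics/c_m2.png

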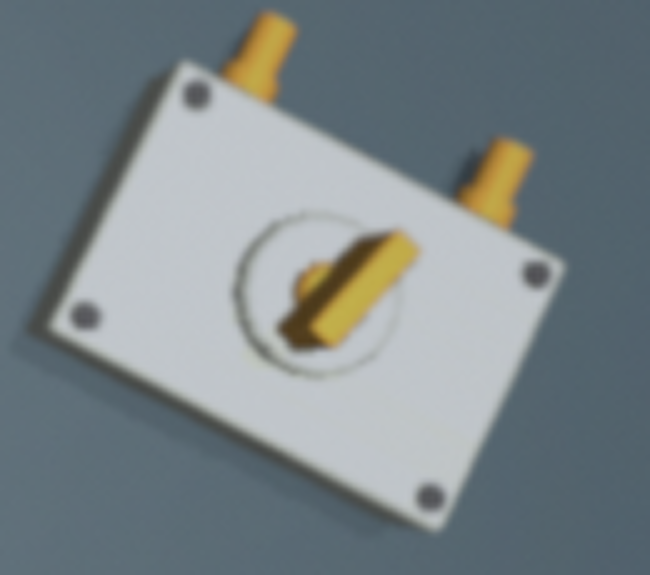

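```bash
cat >> h.py <<'E'
def overlay(img,c,polys,o,wh,k,name):
    im=cv2.resize(img[o[1]:o[1]+wh[1],o[0]:o[0]+wh[0]],None,fx=k,fy=k,interpolation=cv2.INTER_CUBIC)
    im=np.clip(im.astype(float)*1.5,0,255).astype(np.uint8)
    for P in polys:
        q=((proj(c,P)-np.array(o)+.5)*k-.5).round().astype(int)
        cv2.polylines(im,[q.reshape(-1,1,2)],False,(0,0,255),1)
    cv2.imwrite(name,im)
a=np.linspace(0,2*np.pi,60)
def circ(p,r,z): return T(p,np.c_[r*np.cos(a),r*np.sin(a),0*a+z])
def rect(p,l,w,z): return T(p,np.array([[l/2,w/2,z],[l/2,-w/2,z],[-l/2,-w/2,z],[-l/2,w/2,z],[l/2,w/2,z]]))
E
python3 - <<'E'
from h import *
mt=px([(222,132),(680,376),(62,452)],(350,150),6); mt=np.r_[mt,px([(440,530)],(350,160),5)]
ms=px([(690,400),(125,503),(635,90),(106,180)],(100,240),6)
L=np.array([[55,80,45],[55,-80,45],[-55,80,45],[-55,-80,45]])/1000
f=lambda p,ct=1,cs=1:np.r_[ct*(proj("top",T(p,L))-mt).ravel(),cs*(proj("scene",T(p,L))-ms).ravel()]
for w in((1,1),(1,0),(0,1)):
    r=least_squares(f,[.5,-.25,-.4],args=w);print(w,r.x,np.round(r.fun,1))
    if w==(1,1): M=r.x
wt=px([(475,340),(500,362),(400,475),(375,455)],(350,150),6)
ws=px([(362,265),(330,260),(352,120),(390,125)],(100,240),6)
W=lambda h:np.array([[.023,.006,h],[.023,-.006,h],[-.023,-.006,h],[-.023,.006,h]])
g=lambda p:np.r_[(proj("top",T(p,W(p[3])))-wt).ravel(),(proj("scene",T(p,W(p[3])))-ws).ravel()]
r=least_squares(g,[M[0],M[1],-.7,.096]);print("wing",r.x,np.round(r.fun,1));Wp=r.x
ct=px([(290,200),(232,208),(275,400),(332,395)],(110,130),8)
cs=px([(438,160),(287,92)],(340,150),8)
# cap: top view bar end A(top)= +x ; corners right(-y),left(+y)
B=np.array([[.023,-.007,.105],[.023,.007,.105],[-.023,.007,.105],[-.023,-.007,.105]])
# top disc extents
def h(p):
    d=proj("top",circ(p,.035,.061)); e=[d[:,0].min(),d[:,0].max(),d[:,1].min(),d[:,1].max()]
    m=px([(188,178),(505,492)],(110,130),8);m=[m[0,0],m[1,0],m[0,1],m[1,1]]
    s=proj("scene",circ(p,.035,.0)); s=[s[:,1].max()]
    n=px([(0,520)],(340,150),8)[0,1]
    d2=proj("scene",circ(p,.035,.061));e2=[d2[:,0].min(),d2[:,0].max()]
    n2=px([(185,0),(462,0)],(340,150),8)[:,0]
    return np.r_[np.array(e)-m,np.array(s)-n,e2-n2,(proj("top",T(p,B))-ct).ravel()]
r=least_squares(h,[.6,.37,-.1]);print("cap",r.x,np.round(r.fun,1));C=r.x
np.save("poses.npy",np.array([M[0],M[1],M[2],Wp[2],*C]))
t=cv2.imread("pics/top0.png");s=cv2.imread("pics/scene0.png")
pw=[M[0],M[1],Wp[2]]
pm=[rect(M,.11,.16,.045),circ(M,.029,.055),rect(pw,.046,.012,.096)]
pc=[rect(C,.046,.014,.105),circ(C,.035,.061),circ(C,.035,0)]
overlay(t,"top",pc,(110,130),(100,75),8,"pics/o1.png")
overlay(s,"scene",pc,(340,150),(80,75),8,"pics/o2.png")
overlay(t,"top",pm,(350,160),(130,115),5,"pics/o3.png")
overlay(s,"scene",pm,(100,240),(130,98),6,"pics/o4.png")
for p in [(212,78),(300,118),(218,334)]:
    print(p,least_squares(lambda q:proj("top",[[q[0],q[1],.06]])[0]-p,[.5,0]).x)
for n,p in dict(reader=(235,155),adapter=(157,264),jar=(236,268)).items(): print(n,least_squares(lambda q:proj("top",[[q[0],q[1],.02]])[0]-p,[.5,0]).x)
E
cd pics; python3 -c "
import cv2,numpy as np
A=[cv2.resize(cv2.imread(f'o{i}.png'),(400,300)) for i in (1,2,3,4)]
cv2.imwrite('om.png',np.vstack([np.hstack(A[:2]),np.hstack(A[2:])]))"
```

```text
(1, 1) [ 0.5276261  -0.15256951 -0.49846341] [-0.6 -1.1  0.4 -0.4 -1.2 -0.2 -0.2  0.6 -0.3  0.2 -0.7  0.3 -0.4 -0.6
 -0.7 -0. ]
(1, 0) [ 0.52713823 -0.15337522 -0.49640868] [-0.3 -0.8  0.8 -0.3 -0.8  0.2  0.3  0.8 -0.   0.  -0.   0.  -0.  -0.
 -0.   0. ]
(0, 1) [ 0.52817631 -0.15189215 -0.50073137] [-0.  -0.   0.  -0.  -0.  -0.  -0.   0.   0.2  0.3 -0.3  0.3  0.2 -0.5
 -0.1 -0.1]
wing [ 0.52672544 -0.15231681 -0.75494489  0.0949816 ] [-0.4 -1.5  0.7 -0.3 -0.2  1.3 -1.3 -0.2  0.4 -0.3 -1.4  0.2 -0.5  0.3
  0.2 -0.3]
cap [0.61470695 0.30245782 0.21860923] [-0.4  0.1 -0.4  0.4  0.4 -1.  -0.6  0.1 -2.3 -1.  -1.3 -0.7  2.   0.6
  0.7]
(212, 78) [0.78093681 0.20021208]
(300, 118) [0.70645793 0.04550638]
(218, 334) [0.33588156 0.19146335]
reader [0.64994354 0.16353959]
adapter [0.45274644 0.30602505]
jar [0.44363624 0.16331594]
```

View pics/om.png

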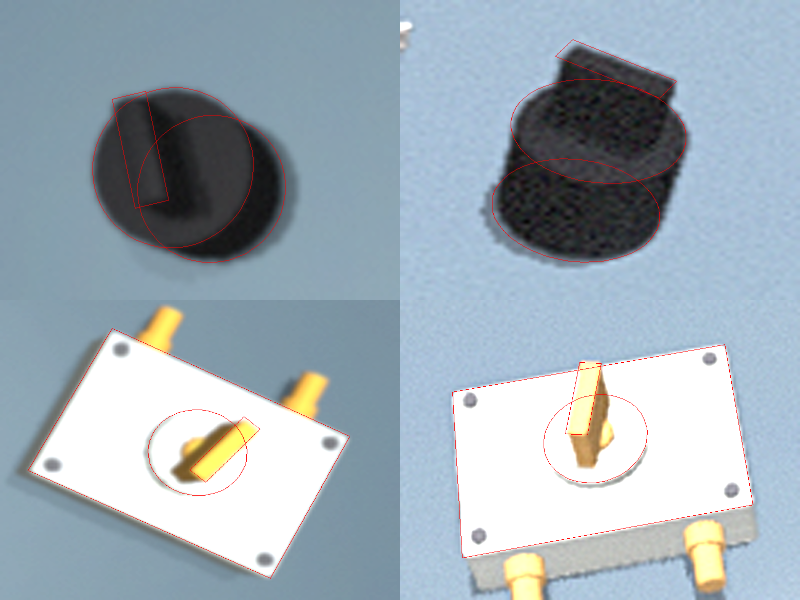

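The top and scene fits agree within about 1 mm. The manifold is at (0.528, -0.153) and the wing yaw is about -0.755 rad. The chosen cap is at (0.615, 0.302), which has the largest y of the four. I'll move above the manifold first.

Call:
arm_command([
  [0.93,-0.633,0,0,0,0],
  [0.93,-0.633,0,0,0,0],
  [0.93,-0.633,0,0,0,0],
  [0.93,-0.633,0,0,0,0],
  [0.93,-0.633,0,0,0,0],
  [0.93,-0.633,0,0,0,0],
  [0.93,-0.633,0,0,0,0],
  [0.93,-0.633,0,0,0,0],
], gripper=60, newtons=60)

```text
time_s: 0.9
eef_pos: [0.3161, -0.4426, 0.239]
ee_rot: [-0.0, 0.985, 0.17, -0.0]
ft_force: [0.4, 0.1, -0.1]
grip_width: 0.0602
```

Call:
arm_command([
  [0.93,-0.633,0,0,0,0],
  [0.93,-0.633,0,0,0,0],
  [0.93,-0.633,0,0,0,0],
  [0.93,-0.633,0,0,0,0],
  [0.93,-0.633,0,0,0,0],
  [0.93,-0.633,0,0,0,0],
  [0.93,-0.633,0,0,0,0],
  [0.93,-0.633,0,0,0,0],
])

```text
time_s: 1.7
eef_pos: [0.4223, -0.2974, 0.239]
ee_rot: [-0.0, 0.985, 0.17, -0.0]
ft_force: [0.2, -0.6, -1.3]
grip_width: 0.0602
```

Call:
arm_command([
  [0.93,-0.633,0,0,0,0],
  [0.93,-0.633,0,0,0,0],
  [0.93,-0.633,0,0,0,0],
  [0.93,-0.633,0,0,0,0],
  [0.93,-0.633,0,0,0,0],
  [0.93,-0.633,0,0,0,0],
  [0.93,-0.633,0,0,0,0],
  [0.93,-0.633,0,0,0,0],
])

```text
time_s: 2.5
eef_pos: [0.5285, -0.1522, 0.239]
ee_rot: [-0.0, 0.985, 0.17, -0.0]
ft_force: [-0.3, -0.3, 0.3]
grip_width: 0.0599
```

Call:
arm_command([
  [0,0,0,0,0,-1],
  [0,0,0,0,0,-1],
  [0,0,0,0,0,-1],
  [0,0,0,0,0,-1],
  [0,0,0,0,0,-1],
  [0,0,0,0,0,-1],
  [0,0,0,0,0,-1],
  [0,0,0,0,0,-1],
])

```text
time_s: 3.3
eef_pos: [0.528, -0.1529, 0.239]
ee_rot: [-0.0, 0.9, 0.436, -0.0]
ft_force: [-0.0, 0.4, -0.5]
grip_width: 0.0603
```

```bash
cat >> h.py <<'E'
def st():
    from workcell import bot
    s=bot.read_state();q=s["ee_rot"];R=cv2.Rodrigues(np.zeros(3))[0]
    from scipy.spatial.transform import Rotation as Ro
    R=Ro.from_quat([q[1],q[2],q[3],q[0]]).as_matrix()
    phi=np.arctan2(R[1,0],R[0,0])
    print("t",round(s["time_s"],2),"pos",np.round(s["eef_pos"],4),"phi",round(phi,4),"z",np.round(R[:,2],4),"q",np.round(s["q"],2),"F",np.round(s["ft_force"],2),"M",np.round(s["moment"],3),"w",round(s["grip_width"],4))
    return s,R,phi
def to(world,R,p): 
    d=R.T@(np.array(world)-p)/.02;print("shift units",np.round(d,2))
E
python3 - <<'E'
from h import *
import math
s,R,phi=st();to([.5276,-.1525,.07],R,s["eef_pos"]);print("turn needed deg",math.degrees(-(2.387-phi)))
from workcell import bot;print(bot.tcp_to_tips)
# yaw of edges
t=px([(290,200),(332,395)],(110,130),8);e=px([(287,92),(438,155)],(340,150),8)
def bp(c,p,z): return least_squares(lambda q:proj(c,[[q[0],q[1],z]])[0]-p,[.55,0]).x
for c,p,z in(("top",t,.104),("scene",e,.104),("top",px([(475,340),(375,455)],(350,150),6),.096),("top",px([(500,362),(400,475)],(350,150),6),.096),("scene",px([(362,265),(390,125)],(100,240),6),.096),("scene",px([(330,260),(352,120)],(100,240),6),.096)):
    A=bp(c,p[0],z);B=bp(c,p[1],z);d=A-B;print(c,np.round(A,4),np.round(B,4),math.atan2(d[1],d[0]),np.hypot(*d))
E
```

```text
t 3.3 pos [ 0.528  -0.1529  0.239 ] phi 0.9032 z [-6.e-04  1.e-04 -1.e+00] q [ 0.65  0.21 -0.51  1.64  0.1   1.32 -0.55] F [-0.02  0.39 -0.53] M [-0.005  0.033  0.01 ] w 0.0603
shift units [ 0.01 -0.03  8.45]
turn needed deg -85.01588749412363
0.008
top [0.6352 0.3011] [0.595 0.292] 0.22330517855286672 0.04116462186035069
scene [0.5948 0.304 ] [0.633  0.3161] -2.834429057796848 0.04005507877385932
top [ 0.545  -0.1638] [ 0.5136 -0.134 ] -0.758580729654412 0.043261242328847836
top [ 0.5388 -0.1707] [ 0.508  -0.1409] -0.7685751668078936 0.04286229555288398
scene [ 0.5482 -0.1648] [ 0.515 -0.133] -0.763239805378762 0.04596493558131261
scene [ 0.5412 -0.1706] [ 0.5066 -0.1402] -0.7201399381180476 0.046025044212787476
```

Call:
arm_command([
  [0,0,0,0,0,-1],
  [0,0,0,0,0,-1],
  [0,0,0,0,0,-1],
  [0,0,0,0,0,-1],
  [0,0,0,0,0,-1],
  [0,0,0,0,0,-1],
  [0,0,0,0,0,-1],
  [0,0,0,0,0,-1],
])

```text
time_s: 4.1
eef_pos: [0.528, -0.1529, 0.2389]
ee_rot: [-0.0, 0.745, 0.667, -0.0]
ft_force: [1.0, -1.4, -0.7]
grip_width: 0.0601
```

Call:
arm_command([
  [0,0,0.3,0,0,-1],
  [0,0,0.3,0,0,-1],
  [0,0,0.3,0,0,-1],
  [0,0,0.3,0,0,-1],
  [0,0,0.3,0,0,-1],
  [0,0,0.3,0,0,-1],
  [0,0,0.3,0,0,-1],
  [0,0,0.3,0,0,-1],
])

```text
time_s: 4.9
eef_pos: [0.528, -0.153, 0.1907]
ee_rot: [-0.0, 0.532, 0.847, -0.0]
ft_force: [-0.4, -0.8, -1.2]
grip_width: 0.0605
```

Call:
arm_command([
  [0,0,0.3,0,0,-0.65],
  [0,0,0.3,0,0,-0.65],
  [0,0,0.3,0,0,-0.65],
  [0,0,0.3,0,0,-0.65],
  [0,0,0.3,0,0,-0.65],
  [0,0,0.3,0,0,-0.65],
  [0,0,0,0,0,-0.65],
  [0,0,0,0,0,-0.65],
])

```text
time_s: 5.7
eef_pos: [0.5278, -0.1529, 0.1547]
ee_rot: [-0.001, 0.371, 0.929, -0.0]
ft_force: [0.7, -0.1, 0.5]
grip_width: 0.0603
```

Run:
```python
from h import *
import math
s,R,phi=st();to([.5276,-.1525,.07],R,s["eef_pos"]);print("turn needed deg",math.degrees(-(2.385-phi)))
from workcell import bot
a=bot.snapshot("top")["pixels"][150:290,340:500];b=bot.snapshot("scene")["pixels"][190:340,80:240]
cv2.imwrite("pics/p1.png",np.hstack([cv2.resize(a,(400,350)),cv2.resize(b,(400,350))]))
```

```text
t 5.7 pos [ 0.5278 -0.1529  0.1547] phi 2.3822 z [-1.e-03  3.e-04 -1.e+00] q [ 0.77  0.3  -0.67  1.74  0.2   1.17  0.86] F [ 0.72 -0.11  0.47] M [ 0.025 -0.032 -0.047] w 0.0603
shift units [0.02 0.01 4.24]
turn needed deg -0.16105489264881293
```

View pics/p1.png

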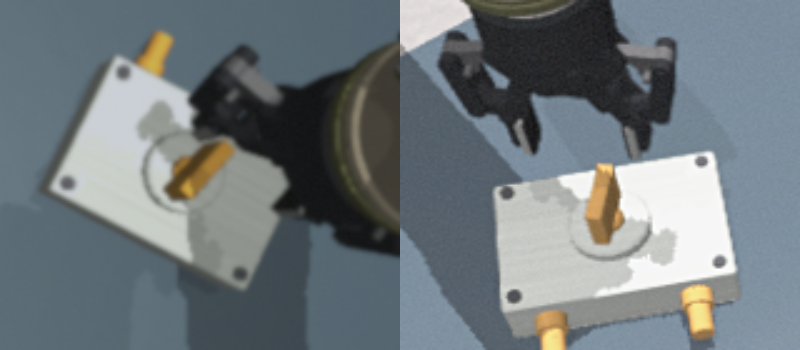

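The jaws straddle the wing, which sits midway between the fingertips in the right-hand picture. I'll go down and then close.

Call:
arm_command([
  [0,0,0.53,0,0,0],
  [0,0,0.53,0,0,0],
  [0,0,0.53,0,0,0],
  [0,0,0.53,0,0,0],
  [0,0,0.53,0,0,0],
  [0,0,0.53,0,0,0],
  [0,0,0.53,0,0,0],
  [0,0,0.53,0,0,0],
])

```text
time_s: 6.6
eef_pos: [0.5282, -0.153, 0.0696]
ee_rot: [-0.0, 0.372, 0.928, -0.0]
ft_force: [0.3, -1.0, 0.4]
grip_width: 0.0601
```

Run:
```python
from h import *
from workcell import bot
M=[]
for i in range(6):
    im=bot.snapshot("scene");s=bot.read_state();M.append(np.r_[s["ft_force"],s["moment"]])
print(np.round(M,3),np.std(M,0)); st()
cv2.imwrite("pics/p2.png",cv2.resize(im["pixels"][200:340,80:240],(640,560)))
```

```text
[[-1.358e+00 -1.940e-01 -1.259e+00  1.700e-02  8.100e-02  2.400e-02]
 [-6.760e-01 -2.230e-01  1.006e+00 -2.000e-03 -1.600e-02  2.900e-02]
 [-4.300e-02  4.230e-01  2.750e-01 -1.200e-02 -2.300e-02 -1.900e-02]
 [-2.560e-01  9.300e-02 -5.520e-01  9.000e-03 -5.000e-03  2.700e-02]
 [ 1.610e-01 -9.540e-01 -6.610e-01 -3.000e-02  3.000e-03  2.900e-02]
 [ 6.880e-01 -9.700e-02  2.160e-01  6.600e-02  1.000e-03 -3.300e-02]] [0.64553221 0.41689424 0.74203936 0.03009271 0.03435405 0.02551304]
t 6.9 pos [ 0.5287 -0.153   0.071 ] phi 2.3804 z [ 9.e-04 -3.e-04 -1.e+00] q [ 0.74  0.4  -0.64  1.82  0.28  1.01  0.8 ] F [ 0.69 -0.1   0.22] M [ 0.066  0.001 -0.033] w 0.0604
```

View pics/p2.png

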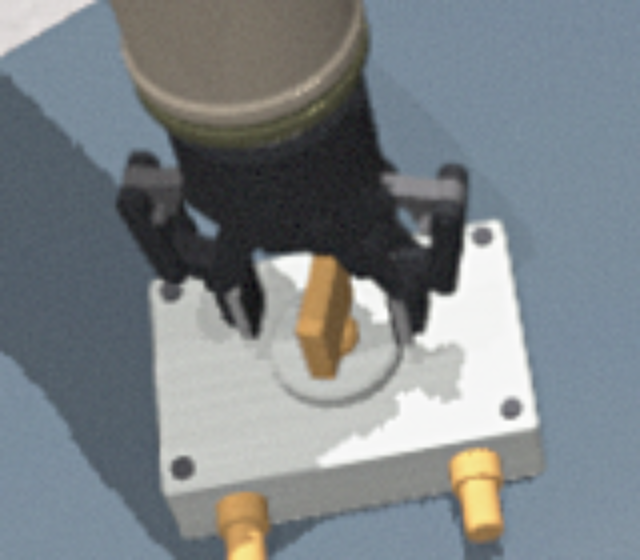

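The wing lies between the pads and the moment noise is about 0.03 N m, so I'll average readings. Closing on the wing now.

Call:
arm_command([
  [0,0,0,0,0,0],
  [0,0,0,0,0,0],
  [0,0,0,0,0,0],
  [0,0,0,0,0,0],
  [0,0,0,0,0,0],
  [0,0,0,0,0,0],
  [0,0,0,0,0,0],
  [0,0,0,0,0,0],
], gripper=2, newtons=60)

```text
time_s: 7.7
eef_pos: [0.5278, -0.1538, 0.0709]
ee_rot: [-0.0, 0.372, 0.928, -0.001]
ft_force: [-4.6, -2.0, 5.7]
grip_width: 0.0109
```

```bash
cat >> h.py <<'E'
def avg(n=8,cam="top"):
    from workcell import bot
    from scipy.spatial.transform import Rotation as Ro
    D=[]
    for i in range(n):
        im=bot.snapshot(cam);s=bot.read_state();q=s["ee_rot"];R=Ro.from_quat([q[1],q[2],q[3],q[0]]).as_matrix()
        D.append(np.r_[s["eef_pos"],np.arctan2(R[1,0],R[0,0]),s["ft_force"],s["moment"],s["tau"][6],s["q"][6]])
    D=np.array(D);m=D.mean(0);sd=D.std(0)/np.sqrt(n)
    print("t",round(s["time_s"],2),"pos",np.round(m[:3],4),"phi",round(m[3],4),"F",np.round(m[4:7],2),"M",np.round(m[7:10],3),"+-",np.round(sd[9],3),"tau7",round(m[10],4),round(sd[10],4),"q7",round(m[11],3),"w",round(s["grip_width"],4))
    return im["pixels"],m
E
python3 - <<'E'
from h import *
avg(8)
E
```

```text
t 8.1 pos [ 0.5278 -0.1538  0.0709] phi 2.3795 F [-3.88 -1.8   5.36] M [-0.334  0.835 -0.017] +- 0.01 tau7 0.0176 0.0 q7 0.797 w 0.0112
```

Gripped at 11 mm wide. tau7 is a very clean signal. Starting to turn clockwise, which is +wz in the tool frame.

Call:
arm_command([
  [0,-0.03,0,0,0,0],
  [0,0,0,0,0,0.6],
  [0,0,0,0,0,0.6],
  [0,0,0,0,0,0.6],
  [0,0,0,0,0,0.6],
  [0,0,0,0,0,0.6],
  [0,0,0,0,0,0.6],
  [0,0,0,0,0,0.6],
])

```text
time_s: 8.9
eef_pos: [0.5275, -0.1541, 0.0708]
ee_rot: [-0.0, 0.504, 0.864, -0.001]
ft_force: [-4.6, -1.2, 5.0]
grip_width: 0.0113
```

Run:
```python
from h import *
s,R,p=st();print(s["tau"][6]);avg(4)
```

```text
t 8.9 pos [ 0.5275 -0.1541  0.0708] phi 2.0849 z [-6.e-04 -1.e-03 -1.e+00] q [ 0.7   0.39 -0.59  1.82  0.25  1.01  0.52] F [-4.63 -1.18  5.04] M [-0.356  0.766  0.033] w 0.0113
0.7742841728031635
t 9.1 pos [ 0.5275 -0.1541  0.0708] phi 2.0857 F [-4.4  -2.11  5.9 ] M [-0.425  0.84  -0.011] +- 0.007 tau7 -0.0966 0.2438 q7 0.523 w 0.0114
```

Call:
arm_command([
  [0,0,0.001,0,0,0.75],
  [0,0,0.001,0,0,0.75],
  [0,0,0.001,0,0,0.75],
  [0,0,0.001,0,0,0.75],
  [0,0,0.001,0,0,0.75],
  [0,0,0.001,0,0,0.75],
  [0,0,0.001,0,0,0.75],
  [0,0,0.001,0,0,0.75],
])

```text
time_s: 9.9
eef_pos: [0.5271, -0.1543, 0.0706]
ee_rot: [-0.0, 0.672, 0.74, -0.001]
ft_force: [-6.7, -2.7, 7.6]
grip_width: 0.0112
```

Run:
```python
from h import *
s,R,p=st();print(s["tau"][6]);avg(4)
```

```text
t 9.9 pos [ 0.5271 -0.1543  0.0706] phi 1.6665 z [-0.0014 -0.0012 -1.    ] q [ 0.64  0.38 -0.52  1.82  0.22  1.    0.13] F [-6.72 -2.72  7.56] M [-0.54   1.372  0.023] w 0.0112
0.9808888658881187
t 10.1 pos [ 0.5271 -0.1543  0.0706] phi 1.6665 F [-6.35 -2.6   7.78] M [-0.49   1.301 -0.069] +- 0.02 tau7 -0.1182 0.2512 q7 0.13 w 0.0115
```

Call:
arm_command([
  [-0.037,-0.039,-0.04,0,0,0.75],
  [0,0,0.001,0,0,0.75],
  [0,0,0.001,0,0,0.75],
  [0,0,0.001,0,0,0.75],
  [0,0,0.001,0,0,0.75],
  [0,0,0.001,0,0,0.75],
  [0,0,0.001,0,0,0.75],
  [0,0,0.001,0,0,0.75],
])

```text
time_s: 10.9
eef_pos: [0.5265, -0.1543, 0.0706]
ee_rot: [-0.0, 0.811, 0.584, -0.001]
ft_force: [-3.5, -0.7, 0.6]
grip_width: 0.0112
```

Run:
```python
from h import *
s,R,p=st();avg(4)
```

```text
t 10.9 pos [ 0.5265 -0.1543  0.0706] phi 1.2482 z [-0.0013  0.     -1.    ] q [ 0.58  0.36 -0.45  1.83  0.19  0.99 -0.26] F [-3.54 -0.65  0.64] M [-0.193  0.563  0.059] w 0.0112
t 11.1 pos [ 0.5265 -0.1543  0.0706] phi 1.2492 F [-3.66 -1.02 -0.66] M [-0.218  0.635 -0.047] +- 0.028 tau7 -0.1514 0.3037 q7 -0.261 w 0.011
```

Call:
arm_command([
  [-0.011,-0.017,0.001,0,0,0.75],
  [0,0,0.001,0,0,0.75],
  [0,0,0.001,0,0,0.75],
  [0,0,0.001,0,0,0.75],
  [0,0,0.001,0,0,0.75],
  [0,0,0.001,0,0,0.75],
  [0,0,0.001,0,0,0.75],
  [0,0,0.001,0,0,0.75],
])

```text
time_s: 11.9
eef_pos: [0.5261, -0.1541, 0.0705]
ee_rot: [-0.0, 0.915, 0.403, -0.001]
ft_force: [-4.9, 0.3, 1.2]
grip_width: 0.0113
```

Run:
```python
from h import *
s,R,p=st();avg(4)
```

```text
t 11.9 pos [ 0.5261 -0.1541  0.0705] phi 0.8305 z [-1.4e-03  3.0e-04 -1.0e+00] q [ 0.53  0.35 -0.38  1.83  0.15  0.99 -0.66] F [-4.89  0.26  1.21] M [-0.023  0.928  0.088] w 0.0113
t 12.1 pos [ 0.5261 -0.1541  0.0705] phi 0.8312 F [-5.01  0.28  0.49] M [-0.052  1.021 -0.061] +- 0.011 tau7 -0.1308 0.2976 q7 -0.656 w 0.0112
```

Call:
arm_command([
  [-0.027,-0.03,0.001,0,0,0.75],
  [0,0,0.001,0,0,0.75],
  [0,0,0.001,0,0,0.75],
  [0,0,0.001,0,0,0.75],
  [0,0,0.001,0,0,0.75],
  [0,0,0.001,0,0,0.75],
  [0,0,0.001,0,0,0.75],
  [0,0,0.001,0,0,0.75],
])

```text
time_s: 12.9
eef_pos: [0.5257, -0.1538, 0.0704]
ee_rot: [-0.0, 0.979, 0.205, -0.0]
ft_force: [-3.8, 1.5, -1.3]
grip_width: 0.0113
```

Run:
```python
from h import *
s,R,p=st();avg(4)
```

```text
t 12.9 pos [ 0.5257 -0.1538  0.0704] phi 0.413 z [-6.e-04  6.e-04 -1.e+00] q [ 0.47  0.34 -0.31  1.84  0.12  0.98 -1.05] F [-3.75  1.46 -1.34] M [0.231 0.711 0.05 ] w 0.0113
t 13.1 pos [ 0.5257 -0.1537  0.0704] phi 0.4133 F [-3.4   1.74 -1.49] M [ 0.285  0.691 -0.029] +- 0.014 tau7 -0.1534 0.2955 q7 -1.053 w 0.0111
```

Call:
arm_command([
  [-0.012,-0.022,-0.01,0,0,0.75],
  [0,0,0.001,0,0,0.75],
  [0,0,0.001,0,0,0.75],
  [0,0,0.001,0,0,0.75],
  [0,0,0.001,0,0,0.75],
  [0,0,0.001,0,0,0.75],
  [0,0,0.001,0,0,0.75],
  [0,0,0.001,0,0,0.75],
])

```text
time_s: 13.9
eef_pos: [0.5255, -0.1533, 0.0704]
ee_rot: [-0.0, 1.0, -0.003, -0.0]
ft_force: [-1.9, 3.3, -4.7]
grip_width: 0.0112
```

Run:
```python
from h import *
s,R,p=st();avg(4)
```

```text
t 13.9 pos [ 0.5255 -0.1533  0.0704] phi -0.0059 z [-2.e-04  7.e-04 -1.e+00] q [ 0.41  0.34 -0.25  1.84  0.1   0.98 -1.45] F [-1.95  3.31 -4.74] M [0.308 0.398 0.079] w 0.0112
t 14.1 pos [ 0.5255 -0.1533  0.0704] phi -0.0055 F [-1.44  3.3  -5.66] M [0.514 0.247 0.037] +- 0.006 tau7 -0.2309 0.2941 q7 -1.451 w 0.0114
```

Call:
arm_command([
  [-0.01,-0.025,0.03,0,0,0.4],
  [0,0,0.001,0,0,0.4],
  [0,0,0.001,0,0,0.4],
  [0,0,0.001,0,0,0.4],
  [0,0,0.001,0,0,0.4],
  [0,0,0.001,0,0,0.4],
  [0,0,0.001,0,0,0.4],
  [0,0,0.001,0,0,0.4],
])

```text
time_s: 14.9
eef_pos: [0.5256, -0.1531, 0.0702]
ee_rot: [-0.0, 0.993, -0.116, 0.0]
ft_force: [-2.3, 5.1, 0.3]
grip_width: 0.0113
```

Run:
```python
from h import *
s,R,p=st();avg(6)
```

```text
t 14.9 pos [ 0.5256 -0.1531  0.0702] phi -0.2322 z [ 3.e-04  1.e-04 -1.e+00] q [ 0.38  0.33 -0.21  1.84  0.08  0.97 -1.67] F [-2.33  5.09  0.27] M [0.655 0.642 0.278] w 0.0113
t 15.2 pos [ 0.5255 -0.1531  0.0702] phi -0.2318 F [-2.07  5.42 -0.29] M [0.682 0.596 0.195] +- 0.007 tau7 -0.2318 0.0851 q7 -1.668 w 0.0115
```

The taper has bitten: 0.278 N m while moving and 0.195 N m held. I'll turn about 8° more, aiming for 0.36 N m.

Call:
arm_command([
  [-0.019,-0.036,0.001,0,0,0.26],
  [0,0,0,0,0,0.26],
  [0,0,0,0,0,0.26],
  [0,0,0,0,0,0.26],
  [0,0,0,0,0,0.26],
  [0,0,0,0,0,0.26],
  [0,0,0,0,0,0.26],
  [0,0,0,0,0,0.26],
])

```text
time_s: 16.0
eef_pos: [0.5255, -0.1529, 0.0703]
ee_rot: [0.0, 0.982, -0.188, 0.0]
ft_force: [2.4, 1.5, -0.5]
grip_width: 0.011
```

Run:
```python
from h import *
s,R,p=st();avg(8)
```

```text
t 16.0 pos [ 0.5255 -0.1529  0.0703] phi -0.3774 z [ 9.e-04 -4.e-04 -1.e+00] q [ 0.36  0.33 -0.19  1.84  0.08  0.97 -1.81] F [ 2.42  1.53 -0.53] M [-0.271 -0.105  0.4  ] w 0.011
t 16.4 pos [ 0.5255 -0.1529  0.0702] phi -0.3763 F [ 2.68  1.67 -0.05] M [-0.311 -0.299  0.278] +- 0.013 tau7 -0.3073 0.0508 q7 -1.806 w 0.0118
```

Run:
```python
import numpy as np
d=np.array([[2.3795,.5278,-.1538],[2.0857,.5275,-.1541],[1.6665,.5271,-.1543],[1.249,.5265,-.1543],[.831,.5261,-.1541],[.413,.5257,-.1537],[-.0055,.5255,-.1533],[-.2318,.5255,-.1531],[-.3763,.5255,-.1529]])
p=d[:,0];y=np.sin(p)*d[:,1]-np.cos(p)*d[:,2]
for A in (np.c_[np.sin(p),-np.cos(p)],np.c_[np.sin(p),-np.cos(p),np.ones(9)]):
    r=np.linalg.lstsq(A,y,rcond=None);print(r[0],np.round((A@r[0]-y)*1e3,2))
```

```text
[ 0.52693881 -0.15327172] [-0.21 -0.08 -0.06  0.09  0.06  0.1  -0.04 -0.16 -0.18]
[ 5.26648731e-01 -1.53059931e-01  2.66003933e-04] [ 0.01  0.04 -0.06  0.01 -0.03  0.06  0.02 -0.04 -0.01]
```

Call:
arm_command([
  [0,0,0,0,0,0],
  [0,0,0,0,0,0],
  [0,0,0,0,0,0],
  [0,0,0,0,0,0],
  [0,0,0,0,0,0],
  [0,0,0,0,0,0],
  [0,0,0,0,0,0],
  [0,0,0,0,0,0],
], gripper=60)

```text
time_s: 17.2
eef_pos: [0.5251, -0.1527, 0.07]
ee_rot: [0.0, 0.982, -0.187, 0.0]
ft_force: [-0.1, -0.6, -0.8]
grip_width: 0.0598
```

Run:
```python
from h import *
im,m=avg(4,"scene")
cv2.imwrite("pics/p3.png",cv2.resize(im[200:340,80:240],(640,560)))
```

```text
t 17.4 pos [ 0.5251 -0.1527  0.07  ] phi -0.3758 F [ 0.16 -0.29  0.26] M [-0.019 -0.025 -0.01 ] +- 0.011 tau7 -0.0001 0.0 q7 -1.806 w 0.0602
```

View pics/p3.png

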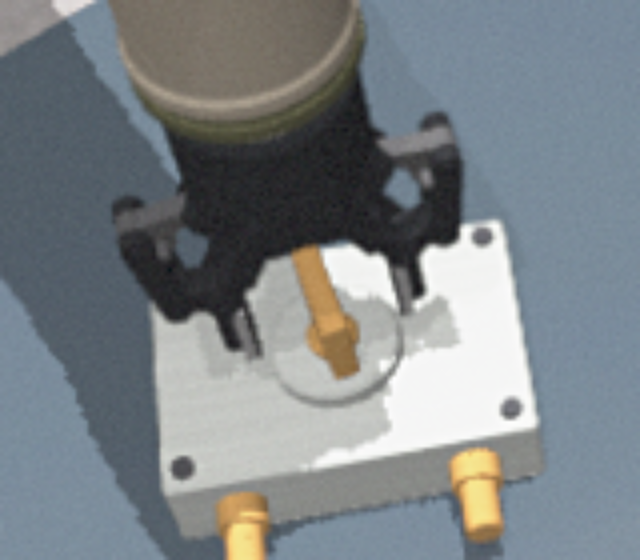

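The measured turning circle puts the port axis at (0.5266, -0.1531) to within about 0.1 mm. The plug stayed where I left it. Now lift and go to the cap.

Call:
arm_command([
  [0,0,-0.5,0,0,0],
  [0,0,-0.8,0,0,0],
  [0,0,-0.8,0,0,0],
  [0,0,-0.8,0,0,0],
  [0,0,-0.8,0,0,0],
  [0,0,-0.8,0,0,0],
  [0,0,-0.8,0,0,0],
  [0,0,-0.7,0,0,0],
])

```text
time_s: 18.2
eef_pos: [0.5253, -0.1527, 0.1917]
ee_rot: [0.0, 0.982, -0.187, 0.001]
ft_force: [0.3, -0.3, -0.5]
grip_width: 0.06
```

Call:
arm_command([
  [-0.176,-0.949,0,0,0,0],
  [-0.176,-0.949,0,0,0,0],
  [-0.176,-0.949,0,0,0,0],
  [-0.176,-0.949,0,0,0,0],
  [-0.176,-0.949,0,0,0,0],
  [-0.176,-0.949,0,0,0,0],
  [-0.176,-0.949,0,0,0,0],
  [-0.176,-0.949,0,0,0,0],
])

```text
time_s: 19.0
eef_pos: [0.5548, -0.0004, 0.1906]
ee_rot: [0.0, 0.982, -0.187, 0.0]
ft_force: [0.3, -0.6, 0.9]
grip_width: 0.0599
```

Call:
arm_command([
  [-0.176,-0.949,0,0,0,0],
  [-0.176,-0.949,0,0,0,0],
  [-0.176,-0.949,0,0,0,0],
  [-0.176,-0.949,0,0,0,0],
  [-0.176,-0.949,0,0,0,0],
  [-0.176,-0.949,0,0,0,0],
  [-0.176,-0.949,0,0,0,0],
  [-0.176,-0.949,0,0,0,0],
])

```text
time_s: 19.8
eef_pos: [0.5843, 0.1512, 0.1905]
ee_rot: [0.0, 0.982, -0.187, 0.0]
ft_force: [0.4, 0.6, 0.8]
grip_width: 0.0597
```

Call:
arm_command([
  [-0.176,-0.949,0,0,0,0],
  [-0.176,-0.949,0,0,0,0],
  [-0.176,-0.949,0,0,0,0],
  [-0.176,-0.949,0,0,0,0],
  [-0.176,-0.949,0,0,0,0],
  [-0.176,-0.949,0,0,0,0],
  [-0.176,-0.949,0,0,0,0],
  [-0.176,-0.949,0,0,0,0],
])

```text
time_s: 20.6
eef_pos: [0.614, 0.3029, 0.1902]
ee_rot: [0.0, 0.982, -0.187, 0.0]
ft_force: [1.2, 0.1, 0.0]
grip_width: 0.06
```

Call:
arm_command([
  [0,0,0,0,0,-1],
  [0,0,0,0,0,-1],
  [0,0,0,0,0,-1],
  [0,0,0,0,0,-1],
  [0,0,0,0,0,-1],
  [0,0,0,0,0,-1],
  [0,0,0,0,0,-1],
  [0,0,0,0,0,-1],
])

```text
time_s: 21.4
eef_pos: [0.6138, 0.3022, 0.1902]
ee_rot: [0.0, 0.996, 0.093, 0.0]
ft_force: [-0.3, 0.3, 1.2]
grip_width: 0.06
```

Run:
```python
from h import *
from workcell import bot
im,m=avg(2,"scene")
cv2.imwrite("pics/p4.png",cv2.resize(im[60:260,260:460],(600,600)))
t=bot.snapshot("top")["pixels"];cv2.imwrite("pics/p4t.png",t)
s,R,p=st();to([.6137,.302,.076],R,m[:3]);print("turn deg",-np.degrees(.25-p))
```

```text
t 21.5 pos [0.6139 0.3022 0.1902] phi 0.1866 F [-0.32 -0.33 -0.39] M [ 0.005 -0.015 -0.029] +- 0.008 tau7 0.0945 0.8141 q7 -2.045 w 0.0599
t 21.55 pos [0.6138 0.3022 0.1902] phi 0.181 z [-0.  0. -1.] q [-0.23  0.53 -0.44  1.33  0.22  1.33 -2.05] F [-0.02 -0.51  0.19] M [-0.033 -0.016  0.065] w 0.0601
shift units [-0.01  0.01  5.71]
turn deg -3.951386004215241
```

View pics/p4.png

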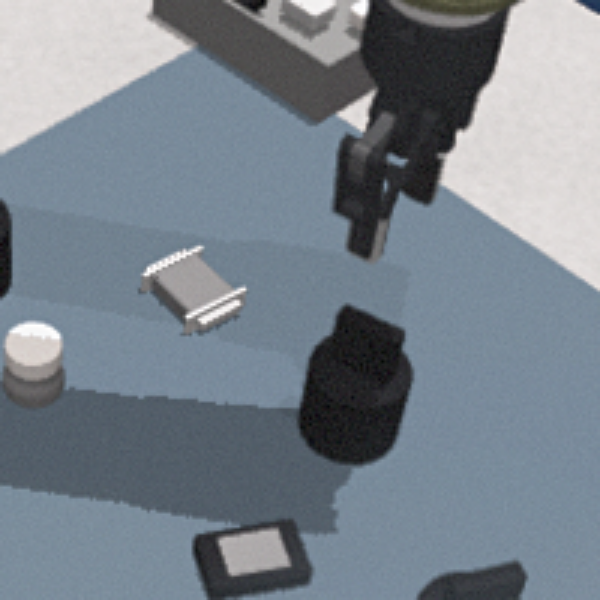

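View pics/p4t.png

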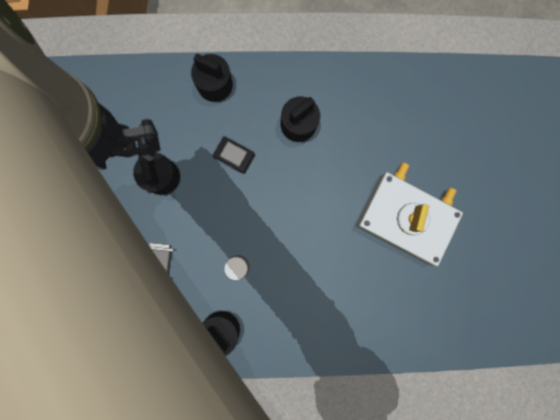

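The hand is centred above the cap's bar. Descending 0.114 m with a 4° turn.

Call:
arm_command([
  [0,0,0.7,0,0,-0.5],
  [0,0,0.7,0,0,-0.5],
  [0,0,0.7,0,0,0],
  [0,0,0.7,0,0,0],
  [0,0,0.7,0,0,0],
  [0,0,0.7,0,0,0],
  [0,0,0.7,0,0,0],
  [0,0,0.7,0,0,0],
])

```text
time_s: 22.35
eef_pos: [0.6137, 0.302, 0.0768]
ee_rot: [0.0, 0.992, 0.126, 0.0]
ft_force: [0.2, -0.1, -0.8]
grip_width: 0.0598
```

Run:
```python
from h import *
im,m=avg(2,"scene")
cv2.imwrite("pics/p5.png",cv2.resize(im[110:230,330:450],(600,600)))
```

```text
t 22.45 pos [0.6127 0.3013 0.0747] phi 0.2525 F [-0.5  -0.59 -1.51] M [-0.04   0.04   0.025] +- 0.001 tau7 -0.0055 0.0526 q7 -2.013 w 0.0601
```

View pics/p5.png

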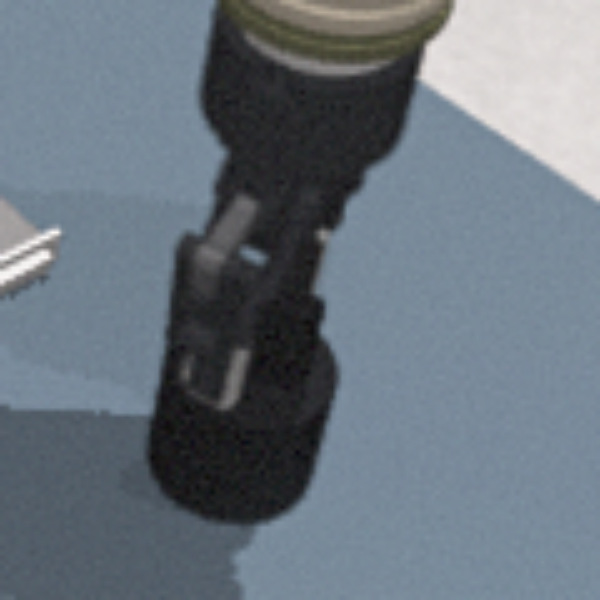

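Call:
arm_command([
  [0,0,-0.1,0,0,0],
  [0,0,0,0,0,0],
  [0,0,0,0,0,0],
  [0,0,0,0,0,0],
  [0,0,0,0,0,0],
  [0,0,0,0,0,0],
  [0,0,0,0,0,0],
  [0,0,0,0,0,0],
], gripper=3, newtons=50)

```text
time_s: 23.25
eef_pos: [0.6143, 0.3023, 0.081]
ee_rot: [-0.0, 0.992, 0.126, 0.001]
ft_force: [-0.9, 0.3, 6.1]
grip_width: 0.0133
```

Run:
```python
from h import *
avg(3)
```

```text
t 23.4 pos [0.6143 0.3024 0.081 ] phi 0.2524 F [-0.38  0.12  6.09] M [-0.081  0.046  0.007] +- 0.011 tau7 0.0126 0.0 q7 -2.012 w 0.0134
```

Call:
arm_command([
  [0,0,-0.3,0,0,0],
  [0,0,-0.8,0,0,0],
  [0,0,-0.9,0,0,0],
  [0,0,-0.9,0,0,0],
  [0,0,-0.9,0,0,0],
  [0,0,-0.9,0,0,0],
  [0,0,-0.9,0,0,0],
  [0,0,-0.7,0,0,0],
])

```text
time_s: 24.2
eef_pos: [0.6139, 0.3022, 0.2083]
ee_rot: [-0.0, 0.992, 0.126, 0.001]
ft_force: [-0.8, 0.3, 0.0]
grip_width: 0.0135
```

Run:
```python
from h import *
im,m=avg(3,"scene")
cv2.imwrite("pics/p6.png",np.clip(cv2.resize(im[70:230,320:480],(600,600)).astype(float)*1.6,0,255))
s,R,p=st();to([.5266,-.1531,.195],R,m[:3])
```

```text
t 24.35 pos [0.6144 0.3025 0.2089] phi 0.2524 F [ 0.38  0.1  -0.01] M [ 0.025 -0.043  0.013] +- 0.018 tau7 0.0178 0.0249 q7 -1.979 w 0.0135
t 24.35 pos [0.6141 0.3023 0.2071] phi 0.2524 z [ 1.6e-03  7.0e-04 -1.0e+00] q [-0.22  0.52 -0.45  1.31  0.22  1.36 -1.98] F [ 1.    0.42 -1.15] M [ 0.02  -0.036 -0.023] w 0.0135
shift units [-9.94 20.96  0.67][ WARN:0@2.225] global loadsave.cpp:1063 imwrite_ Unsupported depth image for selected encoder is fallbacked to CV_8U.
```

View pics/p6.png

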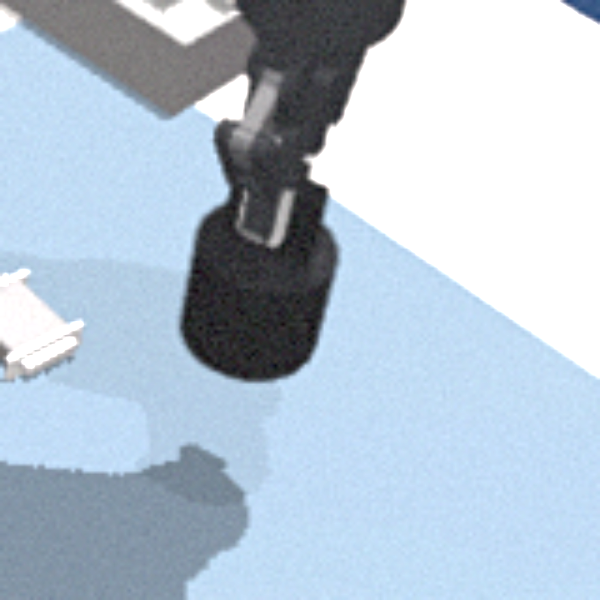

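The cap is in hand. Its rim sits about 81 mm below the TCP, so it is now at about 0.127 m, clear of everything. Carry it over the port.

Call:
arm_command([
  [-0.414,0.873,0,0,0,0],
  [-0.414,0.873,0,0,0,0],
  [-0.414,0.873,0,0,0,0],
  [-0.414,0.873,0,0,0,0],
  [-0.414,0.873,0,0,0,0],
  [-0.414,0.873,0,0,0,0],
  [-0.414,0.873,0,0,0,0],
  [-0.414,0.873,0,0,0,0],
])

```text
time_s: 25.15
eef_pos: [0.5839, 0.149, 0.2052]
ee_rot: [0.0, 0.992, 0.126, -0.001]
ft_force: [-0.0, -1.0, -1.3]
grip_width: 0.0133
```

Call:
arm_command([
  [-0.414,0.873,0,0,0,0],
  [-0.414,0.873,0,0,0,0],
  [-0.414,0.873,0,0,0,0],
  [-0.414,0.873,0,0,0,0],
  [-0.414,0.873,0,0,0,0],
  [-0.414,0.873,0,0,0,0],
  [-0.414,0.873,0,0,0,0],
  [-0.414,0.873,0,0,0,0],
])

```text
time_s: 25.95
eef_pos: [0.5545, -0.0027, 0.2054]
ee_rot: [-0.0, 0.992, 0.126, -0.0]
ft_force: [0.3, 0.5, 0.2]
grip_width: 0.0131
```

Call:
arm_command([
  [-0.414,0.873,0,0,0,0],
  [-0.414,0.873,0,0,0,0],
  [-0.414,0.873,0,0,0,0],
  [-0.414,0.873,0,0,0,0],
  [-0.414,0.873,0,0,0,0],
  [-0.414,0.873,0,0,0,0],
  [-0.414,0.873,0,0,0,0],
  [-0.414,0.873,0,0,0,0],
])

```text
time_s: 26.75
eef_pos: [0.5252, -0.1543, 0.2054]
ee_rot: [-0.0, 0.992, 0.126, -0.0]
ft_force: [-0.3, -0.1, -0.1]
grip_width: 0.0132
```

Run:
```python
from h import *
from workcell import bot
im,m=avg(4,"scene");t=bot.snapshot("top")["pixels"]
z=m[2]-.081;p=[m[0]+.001,m[1]+.0005,0]
pc=[circ(p,.035,z),circ(p,.035,z+.061)]
overlay(im,"scene",pc,(100,190),(130,98),6,"pics/o5.png")
overlay(t,"top",pc,(360,160),(130,98),6,"pics/o6.png")
s,R,p=st()
```

```text
t 26.95 pos [ 0.525  -0.1557  0.2054] phi 0.2495 F [-0.59 -0.38 -0.88] M [-0.039 -0.002 -0.01 ] +- 0.016 tau7 0.1452 0.1883 q7 -1.158 w 0.0132
t 27.0 pos [ 0.5259 -0.1527  0.2057] phi 0.253 z [-3.e-04  5.e-04 -1.e+00] q [ 0.43  0.2  -0.26  1.7   0.05  1.25 -1.16] F [ 0.52  0.79 -0.51] M [0.072 0.03  0.017] w 0.0132
```

View pics/o5.png

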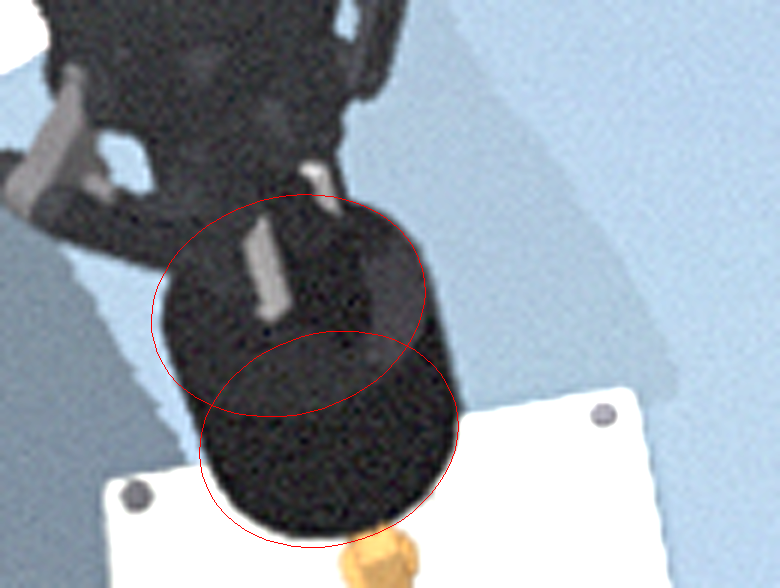

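View pics/o6.png

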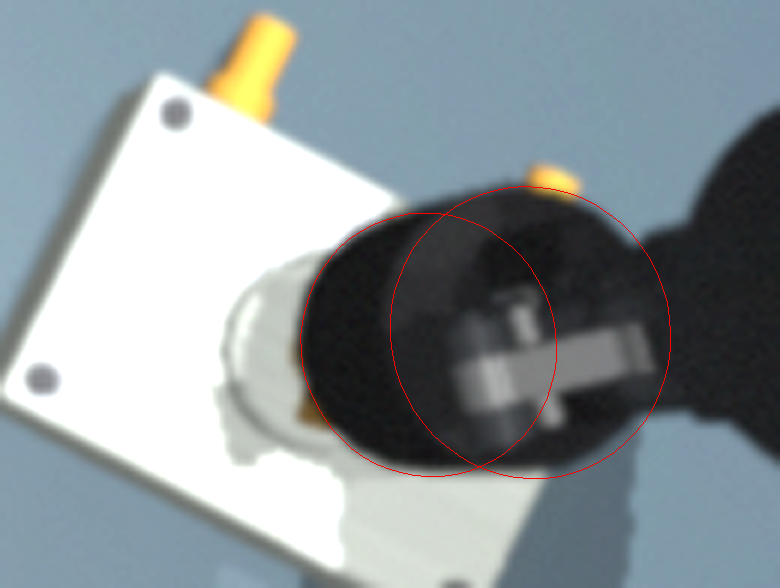

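The arm was still settling in those frames, so I'll take a steady pair.

Run:
```python
from h import *
from workcell import bot
im,m=avg(4,"scene");t=bot.snapshot("top")["pixels"];st()
cv2.imwrite("pics/s7.png",im);cv2.imwrite("pics/t7.png",t)
z=m[2]-.081;p=[m[0]+.001,m[1]+.0005,0]
pc=[circ(p,.035,z),circ(p,.035,z+.061)]
overlay(im,"scene",pc,(100,190),(130,98),6,"pics/o7.png")
overlay(t,"top",pc,(360,160),(130,98),6,"pics/o8.png")
```

```text
t 27.2 pos [ 0.5261 -0.1524  0.2059] phi 0.2538 F [ 0.49  0.25 -0.7 ] M [ 0.005 -0.002  0.043] +- 0.01 tau7 -0.0024 0.0023 q7 -1.16 w 0.0137
t 27.25 pos [ 0.5261 -0.1527  0.206 ] phi 0.2536 z [ 0.e+00  1.e-04 -1.e+00] q [ 0.43  0.2  -0.26  1.7   0.05  1.25 -1.16] F [ 0.42 -0.98  0.08] M [-0.008 -0.06   0.005] w 0.0135
```

View pics/o7.png

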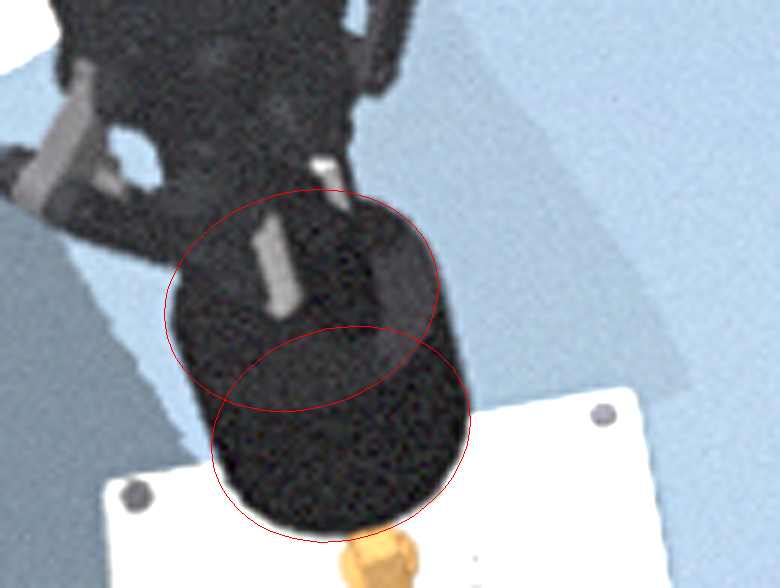

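View pics/o8.png

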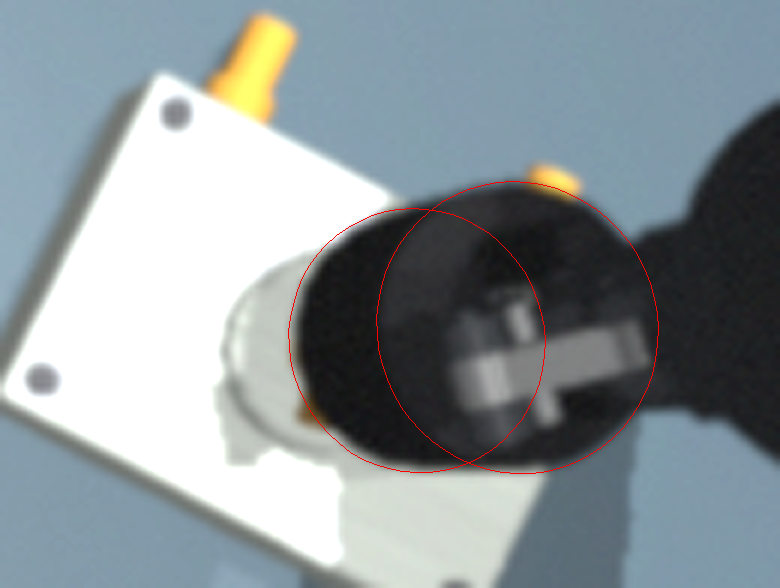

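Run:
```python
from h import *
t=cv2.imread("pics/t7.png");s=cv2.imread("pics/s7.png")
# subpixel edge along rays from projected centre, on rim arc
def edges(img,c,cen,z,angs):
    g=cv2.cvtColor(img,cv2.COLOR_BGR2GRAY).astype(np.float32);out=[]
    for A in angs:
        rr=np.arange(.029,.042,.0002)
        P=proj(c,np.c_[cen[0]+rr*np.cos(A),cen[1]+rr*np.sin(A),0*rr+z]).astype(np.float32)
        v=cv2.remap(g,P[:,0].reshape(1,-1),P[:,1].reshape(1,-1),cv2.INTER_LINEAR)[0]
        d=np.diff(v);i=d.argmax()
        half=(v[:15].mean()+v[min(len(v)-1,i+14)])/2
        j=np.where(v>half)[0]
        out.append((A,rr[j[0]] if len(j) else np.nan))
    return np.array(out)
m=[.5261,-.1526];zs=.2059-.081
from math import pi
# visible rim arc world directions: top: toward +y (image left); scene: toward +x-y
for c,img,angs in(("top",t,np.radians(np.arange(40,150,10))),("scene",s,np.radians(np.arange(-110,20,10)))):
  for z in (zs,zs+.003):
    e=edges(img,c,m,z,angs);pts=np.c_[m[0]+e[:,1]*np.cos(e[:,0]),m[1]+e[:,1]*np.sin(e[:,0])]
    print(c,np.round(e[:,1]*1e3,1))
    ok=np.isfinite(e[:,1])
    r=least_squares(lambda q:np.hypot(*(pts[ok]-q[:2]).T)-q[2],[*m,.035],loss="soft_l1",f_scale=.0005);r2=least_squares(lambda q:np.hypot(*(pts[ok]-q[:2]).T)-.035,m,loss="soft_l1",f_scale=.0005)
    print(z,"free r",np.round(r.x,4),"fixed",np.round(r2.x,4))
```

```text
top [35.  34.8 34.6 34.2 34.4 34.  34.  33.8 37.6 33.4 32.8]
0.1249 free r [ 0.5272 -0.1522  0.0338] fixed [ 0.5271 -0.1536]
top [35.4 35.8 35.4 35.2 35.4 35.2 35.  35.  38.2 34.2 33.6]
0.12789999999999999 free r [ 0.527  -0.1509  0.0336] fixed [ 0.5269 -0.1525]
scene [32.6 32.8 32.2 32.6 32.8 33.  33.2 33.8 34.4 34.  34.4 35.  35.4]
0.1249 free r [ 0.5265 -0.1505  0.0347] fixed [ 0.5262 -0.1502]
scene [32.8 32.6 32.8 33.6 33.6 34.6 35.  35.6 36.2 35.8 36.4 37.  37.2]
0.12789999999999999 free r [ 0.5284 -0.1511  0.0346] fixed [ 0.5281 -0.1508]
```

After correcting each camera's bias, the cap sits about (-0.4, +0.8) mm off the port. I'll nudge it over and descend.

Call:
arm_command([
  [0.015,0.04,0.4,0,0,0],
  [0,0,0.4,0,0,0],
  [0,0,0.4,0,0,0],
  [0,0,0.4,0,0,0],
  [0,0,0.4,0,0,0],
  [0,0,0.4,0,0,0],
  [0,0,0.4,0,0,0],
  [0,0,0.4,0,0,0],
])

```text
time_s: 28.05
eef_pos: [0.5265, -0.1541, 0.1413]
ee_rot: [0.0, 0.992, 0.126, -0.0]
ft_force: [1.6, -0.8, -0.6]
grip_width: 0.0134
```

Run:
```python
from h import *
im,m=avg(5,"scene")
cv2.imwrite("pics/p9.png",cv2.convertScaleAbs(cv2.resize(im[200:340,80:240],(640,560)),alpha=1.5))
```

```text
t 28.3 pos [ 0.5262 -0.154   0.1413] phi 0.2525 F [ 0.07  0.27 -0.89] M [-0.003  0.018  0.022] +- 0.007 tau7 -0.0063 0.0105 q7 -1.172 w 0.0136
```

View pics/p9.png

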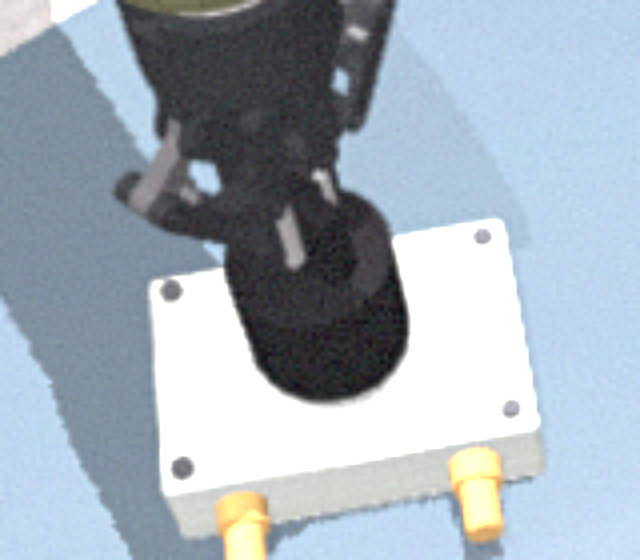

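Call:
arm_command([
  [0.02,-0.02,0,0,0,0],
  [0,0,0.1,0,0,0],
  [0,0,0.1,0,0,0],
  [0,0,0.1,0,0,0],
  [0,0,0.1,0,0,0],
  [0,0,0,0,0,0],
  [0,0,0,0,0,0],
  [0,0,0,0,0,0],
])

```text
time_s: 29.1
eef_pos: [0.5268, -0.1536, 0.1341]
ee_rot: [0.0, 0.992, 0.126, 0.0]
ft_force: [-0.3, 0.4, -0.7]
grip_width: 0.013
```

Run:
```python
from h import *
im,m=avg(5,"scene")
```

```text
t 29.35 pos [ 0.5268 -0.1536  0.1341] phi 0.2524 F [ 0.26  0.11 -0.83] M [-0.01   0.003  0.003] +- 0.007 tau7 0.0001 0.0 q7 -1.175 w 0.0135
```

Call:
arm_command([
  [0,0,0.06,0,0,0],
  [0,0,0.06,0,0,0],
  [0,0,0.06,0,0,0],
  [0,0,0.06,0,0,0],
  [0,0,0.06,0,0,0],
  [0,0,0.05,0,0,0],
  [0,0,0,0,0,0],
  [0,0,0,0,0,0],
])

```text
time_s: 30.15
eef_pos: [0.5268, -0.1536, 0.127]
ee_rot: [0.0, 0.992, 0.126, 0.0]
ft_force: [-0.2, -0.0, -0.0]
grip_width: 0.0127
```

Run:
```python
from h import *
im,m=avg(4,"scene")
```

```text
t 30.35 pos [ 0.5268 -0.1536  0.1271] phi 0.2524 F [-0.04  0.43 -0.82] M [-0.015 -0.007  0.021] +- 0.014 tau7 -0.0001 0.0001 q7 -1.177 w 0.0137
```

No contact on the boss, so the cap has gone over it. Continue down until it touches the block.

Call:
arm_command([
  [0,0,0.05,0,0,0],
  [0,0,0.05,0,0,0],
  [0,0,0.04,0,0,0],
  [0,0,0,0,0,0],
  [0,0,0,0,0,0],
  [0,0,0,0,0,0],
  [0,0,0,0,0,0],
  [0,0,0,0,0,0],
])

```text
time_s: 31.15
eef_pos: [0.527, -0.1536, 0.1259]
ee_rot: [0.0, 0.992, 0.126, 0.0]
ft_force: [-7.3, 1.2, 16.1]
grip_width: 0.0134
```

Run:
```python
from h import *
im,m=avg(4,"scene")
cv2.imwrite("pics/p10.png",cv2.convertScaleAbs(cv2.resize(im[200:340,80:240],(640,560)),alpha=1.5))
```

```text
t 31.35 pos [ 0.5271 -0.1536  0.1259] phi 0.2524 F [-6.69  1.48 15.63] M [ 4.250e-01  1.556e+00 -1.000e-03] +- 0.01 tau7 -0.0111 0.0 q7 -1.178 w 0.0134
```

View pics/p10.png

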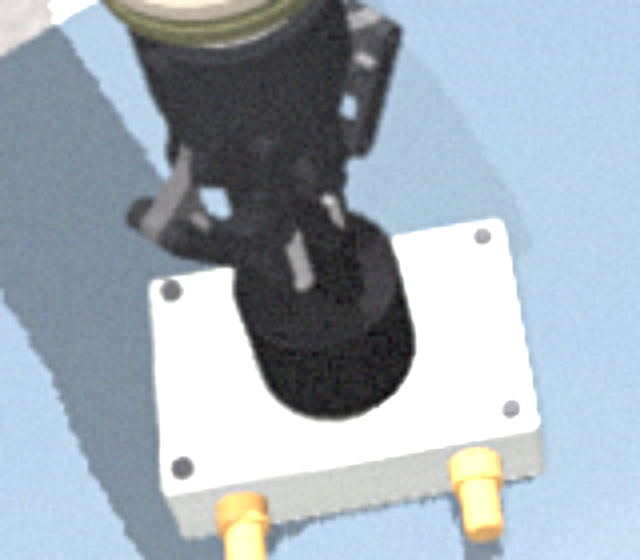

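Contact came at TCP z 0.126, exactly where the rim would rest on the block (0.045 + 0.081). Ease off the pressure and release.

Call:
arm_command([
  [0,0,-0.05,0,0,0],
  [0,0,0,0,0,0],
  [0,0,0,0,0,0],
  [0,0,0,0,0,0],
  [0,0,0,0,0,0],
  [0,0,0,0,0,0],
  [0,0,0,0,0,0],
  [0,0,0,0,0,0],
])

```text
time_s: 32.15
eef_pos: [0.527, -0.1536, 0.1259]
ee_rot: [0.0, 0.992, 0.126, 0.0]
ft_force: [-3.6, 1.2, 7.7]
grip_width: 0.0134
```

Call:
arm_command([
  [0,0,0,0,0,0],
  [0,0,0,0,0,0],
  [0,0,0,0,0,0],
  [0,0,0,0,0,0],
  [0,0,0,0,0,0],
  [0,0,0,0,0,0],
  [0,0,0,0,0,0],
  [0,0,0,0,0,0],
], gripper=60)

```text
time_s: 32.95
eef_pos: [0.5268, -0.1536, 0.1252]
ee_rot: [0.0, 0.992, 0.126, 0.0]
ft_force: [-0.6, -0.3, 0.6]
grip_width: 0.06
```

Call:
arm_command([
  [0,0,-0.3,0,0,0],
  [0,0,-0.7,0,0,0],
  [0,0,-0.9,0,0,0],
  [0,0,-0.9,0,0,0],
  [0,0,-0.9,0,0,0],
  [0,0,-0.9,0,0,0],
  [0,0,-0.9,0,0,0],
  [0,0,-0.6,0,0,0],
])

```text
time_s: 33.75
eef_pos: [0.5273, -0.1536, 0.2498]
ee_rot: [0.001, 0.992, 0.126, 0.001]
ft_force: [-0.1, 0.1, -0.7]
grip_width: 0.0599
```

Run:
```python
from h import *
from workcell import bot
im,m=avg(4,"scene");t=bot.snapshot("top")["pixels"]
cv2.imwrite("pics/s11.png",im)
p=[.5282,-.1519,0];pt=[.5271,-.1534,0]
overlay(im,"scene",[circ(p,.035,.045),circ(p,.035,.106)],(100,220),(130,98),6,"pics/o11.png")
overlay(t,"top",[circ(pt,.035,.045),circ(pt,.035,.106)],(350,160),(130,98),6,"pics/o12.png")
```

```text
t 33.95 pos [ 0.5273 -0.1537  0.249 ] phi 0.2524 F [ 0.24 -0.24  0.13] M [ 0.024 -0.006 -0.002] +- 0.002 tau7 0.0113 0.0095 q7 -1.153 w 0.0599
```

View pics/o11.png

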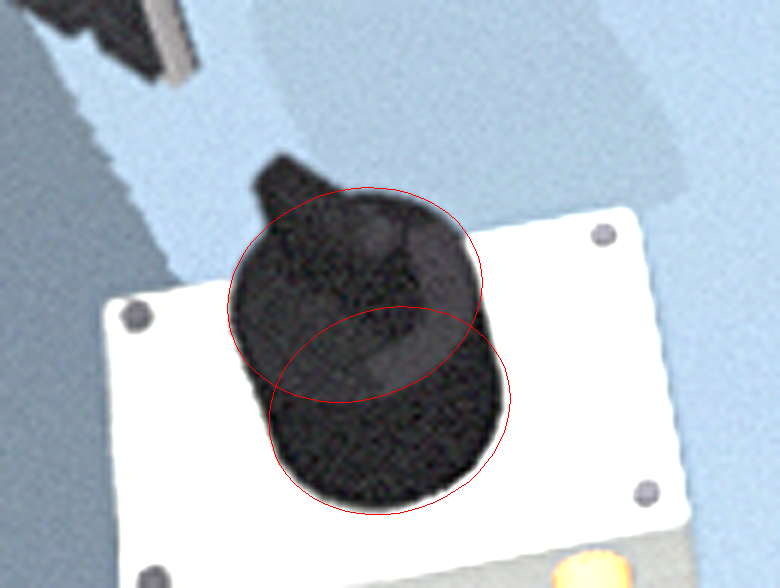

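View pics/o12.png

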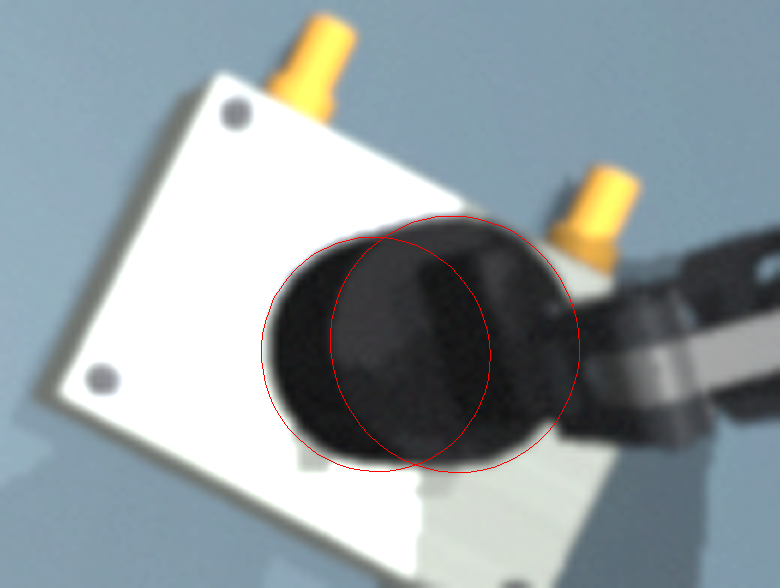

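View pics/s11.png

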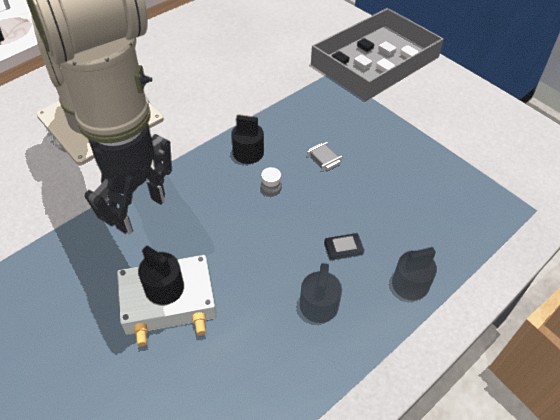

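The cap is fully down, upright and centred within about 1–1.5 mm in both views. The hand is clear and the reader, adapter and jar have not moved. Handing in.

Run:
```python
from workcell import bot
print(bot.hand_in())
```

```text
the job is handed in; nothing more can be done
None
```

The plug is screwed in snug and the dust cap sits over it, fully down on the block. I handed the job in at about 34 s; no verdict was reported.

**Plug:** I turned it about 2.75 rad clockwise in one grip. The taper bit after roughly 2.4 rad. The last readings were 0.40 ± 0.03 N m while turning and 0.28 ± 0.013 N m held still. The two readings disagree a little; I take the turning torque as about 0.35 N m, which is inside the 0.33 to 0.42 range and well short of cracking. After I let go, the plug stayed where I left it.

**Cap:** I took the one farthest to the robot's left, at about (0.614, 0.302). The port axis, worked out from turning the plug, is at about (0.5266, -0.1531). The cap slid over the boss with no contact and met the block at the height expected for a seated rim, peaking at about 16 N.

**Last checks:**
- **Cap position:** both cameras show it upright. It is about 1 to 1.5 mm off the predicted outline, within the 2 mm calibration error.
- **Hand and bystanders:** the hand is clear and touching nothing. The card reader, adapter and jar look unmoved.
- **Camera disagreement:** while I was aligning the cap, the two cameras differed by about 2 mm. I settled this with the port position measured by the arm.

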